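Build a bayonet stack of paint pots

ROBOT

A 6-joint arm with a two-finger parallel gripper is mounted at the origin on the work surface. World frame = base frame: x ahead of the robot, y to its left, z up, the work surface at z = 0. Lengths are in m, angles in rad, forces in N, time in s.
With the tool pointing down it reaches from about 0.325 to 0.775 m from the base axis. Payload 5.5 kg.
Tool frame: the origin (TCP) lies midway between the tips of the shut fingers; the grasp point (between the pads) lies 19 mm behind it; z points along the fingers, y is the direction in which the jaws open and shut (so a half turn about z gives the same grasp; the last joint's range is limited). The gripper opens to 88 mm and grips with 3 to 60 N. Pads are 20 mm wide; open, the fingers measure 115 mm over their backs; the gripper's body (75 mm by 178 mm) begins 61 mm behind the grasp point.
Start: joints at [1.243, 0.091, 1.231, -0, 1.82, -0.057], TCP at [0.161, 0.578, 0.223] pointing down, gripper open.
Joint ranges: [-2.87, 2.87], [-0.86, 2.18], [0.17, 2.46], [-1.51, 4.65], [0.06, 2.69], [-2.65, 2.65]. Speed limits (rad/s): [2.57, 2.57, 3.01, 3.14, 3.14, 3.14].

INTERFACE

Orientations are given as a rotation vector (axis times angle).
In Python, from rig import manip gives the robot as it stands.
- The arm moves only by the tool send_rows, never from a script. Its argument "plan" is a list of rows, each a list of 7 numbers: the shift along the tool's x, y, z in m, then the turn, a rotation vector about the tool's x, y, z in degrees, then the opening, from 0 (shut) to 1 (fully open). In form: [[dx, dy, dz, wx, wy, wz, hand], ...]. A call has 1 to 10 rows; each row shifts and turns the commanded pose from where the row before left it, along the tool's axes as they then stand; what a row does not reach is not made up. A row lasts 1/10 s, in which the tool goes at most 50 mm and 8.59 degrees, less where a joint would pass 70% of its speed; a pose out of reach is approached as far as the arm can. A call with a gripper value outside its range is refused whole. The fingers move at their own pace and stop on an object; "grip_force" is the grip in N (left out, the last holds). Time passes only in rows, so rows that do not move let the fingers close. It gives the time, the measured TCP pose, the force and the opening at its end, in the units of the state.
- manip.observe(): the state, without advancing time (a new reading comes with each control period).
- manip.camera(name): name is "scene" or "top" or "wrist"; returns the picture (400x640x3 uint8, red, green, blue); there is no depth.
- manip.calibration(name): a dict with "fov_y" (degrees; the focal length in pixels is half the picture's height over the tangent of half this angle, whatever the lens; pixels are square), "cx", "cy" (the principal point, pixels), "k1" (the pictures are not rectified: a ray, as slopes to the right and down, at radius r is drawn at 1 + k1 r^2 times it, then the intrinsics apply), "extrinsics" (4x4, takes a point from camera to world coordinates). Camera axes: x right, y down, z forward; pixel columns grow to the right and rows downward; lengths in m; the calibration is good to about 2 mm. A picture is of the moment at which its call begins: read the wrist's pose just before it. calibration takes no time and is no camera call; for the wrist camera it gives the pose at the moment of the call.
- manip.job_done(): hands the job in, once; it reports no verdict.
The state is a dict: "t": time; "joints": joint angles; "qvel": joint speeds; "tau": joint torques, N m; "eef_pos": TCP position; "ee_rot": TCP orientation; "contact_force": force on the tool from outside, world axes, zero at the start; "wrist_torque": the same for the moment, N m; "width": opening from 0.0 (shut) to 1.0 (fully open).
Only numpy, scipy, OpenCV 4.12 (cv2) and the standard library are available. Lean on these libraries where they do the work, as an engineer would, in place of code of your own. Each camera call takes 0.05 s, during which the arm holds its last target. There are 200 camera calls.

TASK

Take the yellow pot out of the leaning rack, set it upright in the blue base and lock it with a quarter turn clockwise (seen from above) up to the stop; then lock the white pot on top of the yellow one in the same way. Let go, and leave the green pot, cup, bottle and tape roll where they are.

Things in the scene. Friction and masses are not known exactly. Their poses are not given: they have to be found in the camera images.
- base: Fixed blue bayonet base, 60 x 60 mm, top 40 mm above the table, on an aluminium flange 100 x 100 x 8 mm. Origin: centre of the underside, on the table; z up; x to its two black-striped sides.
- base_slot (a point): Centre of the base's top, at the mouth of its slot: 42 mm long along the base's x, 18 mm wide, through a 6 mm plate over a cavity 18 mm deep in all. With its bar in and shoulder on the top, a pot turns only clockwise seen from above, easily, a quarter turn to a stop (1 to 6 degrees past square at most); the bar is then caught under the plate with 1.5 mm play.
- yellow_pot: Yellow square pot, 50 x 50 mm body, 70 mm tall, flat sides, about 0.18 kg. Origin: centre of the body's underside (the shoulder); z up its axis to the top; x to the two black-striped sides, y to the plain sides. A bayonet bar hangs below the shoulder. Starts leaning in the rack, y along the row. Slot in the top.
- yellow_slot (a point): Centre of the yellow pot's top, 70 mm above its shoulder, at the mouth of its slot, which lies along the pot's x and has the same sizes, stops and clockwise quarter turn as the base's.
- yellow_bar (a point): Yellow pot's bayonet bar, below its shoulder on a stem 16 mm across: 38 mm long along the pot's x, 14 mm wide along y, 8 mm thick. The point is the centre of its underside, 15.5 mm below the shoulder. It fits a slot only with the pot's x along the slot, either way round.
- white_pot: White square pot, 50 x 50 mm body, 70 mm tall, flat sides, about 0.18 kg. Origin: centre of the body's underside (the shoulder); z up its axis to the top; x to the two black-striped sides, y to the plain sides. A bayonet bar hangs below the shoulder. Starts leaning in the rack, y along the row. Closed top, thin red disc.
- white_bar (a point): White pot's bayonet bar, below its shoulder on a stem 16 mm across: 38 mm long along the pot's x, 14 mm wide along y, 8 mm thick. The point is the centre of its underside, 15.5 mm below the shoulder. It fits a slot only with the pot's x along the slot, either way round.
- green_pot: Green spare pot, same shape and axes as the yellow one, in the third place of the rack; it stays there.
- rack: Fixed plywood rack, 310 mm along its y, 110 mm deep; origin under its centre, x away from the robot. Three places at y = -100, 0, 100 mm, any pot in any. Pots there lean 30 degrees, top towards +x, origins 46 mm above the table, between fences 10 mm high and 2 mm off the plain sides (50 mm free to the next pot above these); backed by a board on the +x side, up to 45 mm along the pot; each slides out along its own axis.
- cup: Loose white cup, 74 mm across the mouth, 90 mm tall, origin under its centre; leave it.
- bottle: Loose blue bottle, 56 mm across, 140 mm tall, origin under its centre; leave it.
- tape: Loose cardboard-coloured tape roll lying flat, 84 mm across, 24 mm tall, origin under its centre; leave it.
There are look-alikes about, which are no part of the job. Of the things shaped like the base, the blue one is meant.

How it is judged:
By the outcome, as a careful person would: the job done as asked, in the order asked, and still so for the second after the job is handed in, with the robot touching nothing.
It also fails if it takes over 72 s, if anything falls off the work surface, if the arm or the gripper's body presses on something with over 40 N, if the wrist force passes 120 N, or if a joint passes its speed limit or range.

## Working session

There is one attempt and no reset: what is moved stays moved. The work goes in short steps, Python scripts to look and compute and a tool call to move; the robot and the scene stay as the last step left them, time stands still between calls to the robot, and variables do not carry over. Pictures are saved under pics/ and viewed, about 8 in all and at most 12, crops included, and the job is handed in when it is done.

Besides the shell and the picture viewer there is one more tool, called after "Call:" as name([rows], argument=value, ...), one row to a line, values as JSON. send_rows: Moves the arm, as the interface text tells. Its arguments: {"type":"object","properties":{"plan":{"type":"array","items":{"type":"array","items":{"type":"number"}}},"grip_force":{"type":"number"}},"required":["plan"]}

```bash
ls; mkdir -p pics
cat > h.py <<'E'
import numpy as np, cv2
from rig import manip
from scipy.spatial.transform import Rotation as R
def ray(cal,u,v):
    f=200/np.tan(np.radians(cal["fov_y"])/2)
    d=np.array([(u-cal["cx"])/f,(v-cal["cy"])/f]); s=d.copy()
    for _ in range(20): s=d/(1+cal["k1"]*(s@s))
    T=np.array(cal["extrinsics"]); r=T[:3,:3]@np.r_[s,1]
    return T[:3,3],r/np.linalg.norm(r)
def onz(cal,u,v,z):
    o,d=ray(cal,u,v); return o+d*(z-o[2])/d[2]
def proj(cal,p):
    f=200/np.tan(np.radians(cal["fov_y"])/2)
    T=np.array(cal["extrinsics"]); q=T[:3,:3].T@(np.array(p)-T[:3,3]); s=q[:2]/q[2]
    s=s*(1+cal["k1"]*(s@s)); return np.array([cal["cx"]+f*s[0],cal["cy"]+f*s[1]])
def tri(obs):
    A=np.zeros((3,3));b=np.zeros(3)
    for cal,u,v in obs:
        o,d=ray(cal,u,v);P=np.eye(3)-np.outer(d,d);A+=P;b+=P@o
    x=np.linalg.solve(A,b)
    return x,[round(float(np.linalg.norm(np.cross(x-ray(*o)[0],ray(*o)[1])))*1e3,1) for o in obs]
def snap(name,fn):
    cal=manip.calibration(name); im=np.array(manip.camera(name))[:,:,::-1].copy()
    cv2.imwrite("pics/"+fn+".png",im); return cal,im
E
python3 - <<'E'
from h import *
import pickle
s=manip.observe();print({k:np.round(v,3) for k,v in s.items()})
D={}
for n in["scene","top"]:
    D[n]=snap(n,n+"0"); c=D[n][0]; print(n,c["fov_y"],c["k1"],np.round(c["extrinsics"],3).tolist())
pickle.dump(D,open("D.pkl","wb"))
E
```

```text
pics
{'t': np.float64(0.0), 'joints': array([ 1.243,  0.092,  1.232,  0.   ,  1.82 , -0.057]), 'qvel': array([-0.   ,  0.001,  0.001,  0.002, -0.003, -0.001]), 'tau': array([-2.0000e-03, -4.4647e+01, -4.0643e+01,  7.0000e-02,  3.0000e-02,
       -0.0000e+00]), 'eef_pos': array([0.16 , 0.578, 0.222]), 'ee_rot': array([-4.240e-01, -3.112e+00,  3.000e-03]), 'contact_force': array([-1.085,  0.723,  0.252]), 'wrist_torque': array([-0.083, -0.037, -0.008]), 'width': np.float64(1.004)}
scene 44.16177771730582 -0.1153580546530679 [[-0.664, 0.53, -0.528, 1.054], [0.748, 0.458, -0.481, 0.482], [-0.013, -0.714, -0.7, 0.825], [0.0, 0.0, 0.0, 1.0]]
top 43.544548393255255 0.012339154953214615 [[0.007, -0.998, 0.06, 0.455], [-1.0, -0.008, -0.018, 0.004], [0.018, -0.059, -0.998, 1.195], [0.0, 0.0, 0.0, 1.0]]
```

View pics/scene0.png

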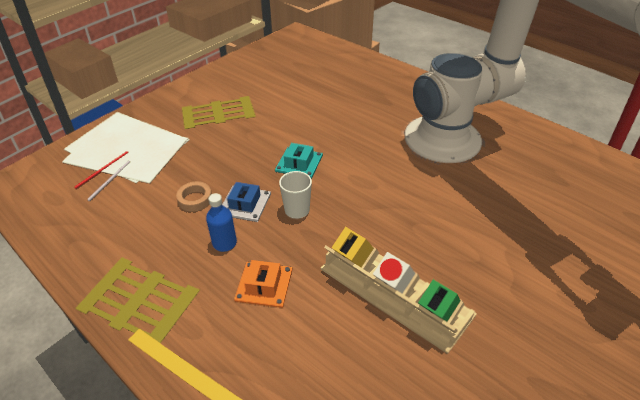

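View pics/top0.png

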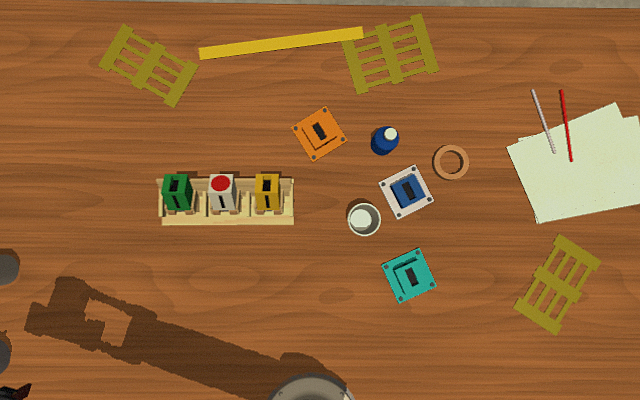

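Top view: the blue base is at (407,192), with look-alikes in orange (319,133) and teal (408,275). The blue bottle is at (384,138). In the rack, green is at (178,190), white at (222,190) and yellow at (267,190); the yellow bar and pallets are clutter. I choose the blue base on the aluminium flange at (407,192) and the yellow pot at (267,190), and check both in a close crop.

Run:
```python
from h import *
a=cv2.imread("pics/top0.png");b=cv2.imread("pics/scene0.png")
A=cv2.resize(a[160:235,150:300],None,fx=5,fy=5,interpolation=cv2.INTER_CUBIC)
B=cv2.resize(a[155:230,340:440],None,fx=3,fy=3,interpolation=cv2.INTER_CUBIC)
C=cv2.resize(b[170:230,210:320],None,fx=4,fy=3.75,interpolation=cv2.INTER_CUBIC)
W=np.zeros((600,750,3),np.uint8);W[:375]=A;W[375:,:300]=B;W[375:,300:740]=C
cv2.imwrite("pics/c1.png",W)
```

```text
(no output)
```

View pics/c1.png

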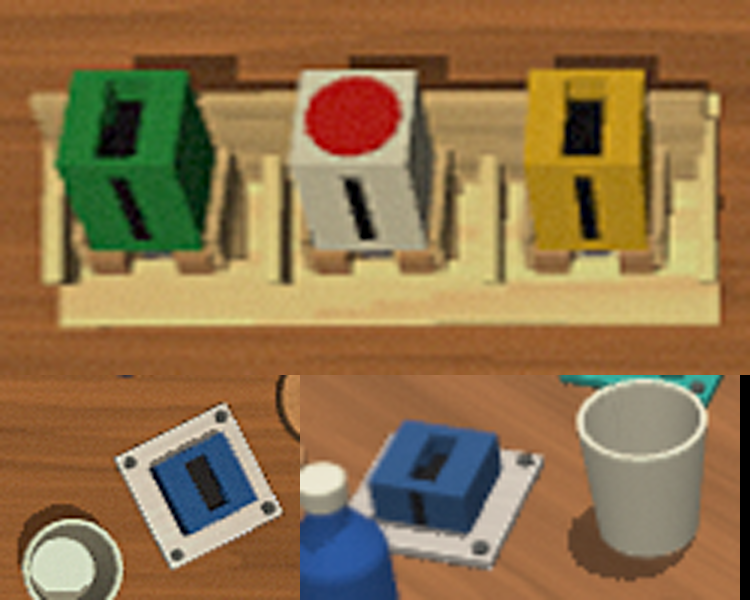

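The crop confirms it: the rack holds green, white (red disc) and yellow from left to right, leaning to world +x. The blue base is on its silver flange, with its slot about 25° off world x. Now rough positions.

Run:
```python
from h import *
import pickle
D=pickle.load(open("D.pkl","rb"))
def cen(n,box,lo,hi):
    c,im=D[n];x0,y0,x1,y1=box;h=cv2.cvtColor(im[y0:y1,x0:x1],cv2.COLOR_BGR2HSV)
    m=cv2.inRange(h,lo,hi)
    k,l,st,ce=cv2.connectedComponentsWithStats(m);i=1+np.argmax(st[1:,4])
    return ce[i]+[x0,y0],st[i,4]
red=((0,180,100),(8,255,255))
a,_=cen("top",(200,160,245,215),*red);b,_=cen("scene",(370,250,415,290),*red)
print("red",a,b,tri([(D["top"][0],*a),(D["scene"][0],*b)]))
dk=((0,0,0),(180,255,40))
a,n=cen("top",(255,172,280,194),*dk);b,n2=cen("scene",(335,233,362,252),*dk)
print("yslot",a,b,n,n2,tri([(D["top"][0],*a),(D["scene"][0],*b)]))
a,n=cen("top",(395,175,420,205),*dk);b,n2=cen("scene",(238,180,255,199),*dk)
print("bslot",a,b,n,n2,tri([(D["top"][0],*a),(D["scene"][0],*b)]),onz(D["top"][0],*a,.04))
c=D["top"][0]
print("bottle",onz(c,390,134,.14),"cup",onz(c,364,218,.09),"tape",onz(c,450,162,.024))
for p in[(162,224),(294,223),(158,180),(293,179)]:print(onz(c,*p,.015))
s=manip.observe();print(R.from_rotvec(s["ee_rot"]).as_matrix().round(3).tolist())
w=manip.calibration("wrist");T=np.eye(4);T[:3,:3]=R.from_rotvec(s["ee_rot"]).as_matrix();T[:3,3]=s["eef_pos"]
print("wrist cam in tool",np.round(np.linalg.inv(T)@np.array(w["extrinsics"]),3).tolist(),w["fov_y"],w["k1"])
```

```text
red [220.01818182 182.99090909] [390.36182336 268.94586895] (array([0.54782665, 0.19976198, 0.108039  ]), [0.5, 0.5])
yslot [266.08695652 185.49275362] [347.79 244.25] 69 100 (array([0.54512008, 0.09915974, 0.09957913]), [1.4, 1.4])
bslot [408.14925373 190.20895522] [242.36842105 194.78947368] 67 19 (array([ 0.54139625, -0.22512985,  0.03100091]), [0.3, 0.3]) [ 0.54093971 -0.22358536  0.04      ]
bottle [ 0.65333206 -0.16550624  0.14      ] cup [ 0.4748595  -0.11573486  0.09      ] tape [ 0.60976889 -0.32605741  0.024     ]
[0.45870054 0.34922725 0.015     ]
[0.46320208 0.04105001 0.015     ]
[0.56181987 0.36120436 0.015     ]
[0.56704704 0.04446492 0.015     ]
[[-0.964, 0.268, -0.001], [0.268, 0.964, -0.002], [0.0, -0.002, -1.0]]
wrist cam in tool [[-0.001, -0.955, -0.295, 0.081], [1.0, -0.001, 0.0, 0.0], [-0.0, -0.295, 0.955, -0.162], [0.0, 0.0, 0.0, 1.0]] 71.79349120166796 -0.003967857803681815
```

```bash
cat >> h.py <<'E'
from scipy.linalg import logm,expm
def pose(s=None):
    s=s or manip.observe();T=np.eye(4);T[:3,:3]=R.from_rotvec(s["ee_rot"]).as_matrix();T[:3,3]=s["eef_pos"];return T
def RT(yaw,tilt=0):
    # tool x at world heading yaw (deg), fingers down; tilt: hand leans away in the -tool-x direction
    return (R.from_euler("z",yaw,degrees=True)*R.from_rotvec([np.pi,0,0])*R.from_euler("y",tilt,degrees=True)).as_matrix()
def step(T,pos,Rm,N):
    G=np.eye(4);G[:3,:3]=Rm;G[:3,3]=pos
    E=expm(np.real(logm(np.linalg.inv(T)@G))/N)
    print("x%d"%N,np.round(E[:3,3],4).tolist(),np.round(R.from_matrix(E[:3,:3]).as_rotvec(degrees=True),2).tolist())
    return G
E
python3 - <<'E'
from h import *
T=pose();print(RT(180.9,30).round(3).tolist(), RT(164.4).round(2).tolist())
Rg=RT(180.9,30) if RT(180.9,30)[0,2]<0 else RT(180.9,-30)
print(Rg[:,2])
tgt=np.array([.549,.0996,.1066])-Rg[:,2]*.08
# via point
G=step(T,[.42,.36,.25],RT(175),8); step(G,tgt,Rg,9)
E
```

```text
[[-0.866, -0.016, -0.5], [-0.014, 1.0, -0.008], [0.5, 0.0, -0.866]] [[-0.96, 0.27, 0.0], [0.27, 0.96, 0.0], [0.0, 0.0, -1.0]]
[-0.49993832 -0.00785366 -0.8660254 ]
x8 [-0.0371, -0.0206, -0.0035] [-0.01, -0.0, -1.31]
x9 [-0.0216, -0.028, 0.0036] [0.17, 3.33, -0.64]
```

Call:
send_rows([
  [-0.0371, -0.0206, -0.0035, 0, 0, -1.31, 1],
  [-0.0371, -0.0206, -0.0035, 0, 0, -1.31, 1],
  [-0.0371, -0.0206, -0.0035, 0, 0, -1.31, 1],
  [-0.0371, -0.0206, -0.0035, 0, 0, -1.31, 1],
  [-0.0371, -0.0206, -0.0035, 0, 0, -1.31, 1],
  [-0.0371, -0.0206, -0.0035, 0, 0, -1.31, 1],
  [-0.0371, -0.0206, -0.0035, 0, 0, -1.31, 1],
  [-0.0371, -0.0206, -0.0035, 0, 0, -1.31, 1],
])

```text
t: 0.9
eef_pos: [0.4213, 0.359, 0.2504]
ee_rot: [-0.136, -3.138, 0.0]
contact_force: [0.1, 0.3, 0.0]
width: 0.998
```

Call:
send_rows([
  [-0.0216, -0.028, 0.0036, 0.17, 3.33, -0.64, 1],
  [-0.0216, -0.028, 0.0036, 0.17, 3.33, -0.64, 1],
  [-0.0216, -0.028, 0.0036, 0.17, 3.33, -0.64, 1],
  [-0.0216, -0.028, 0.0036, 0.17, 3.33, -0.64, 1],
  [-0.0216, -0.028, 0.0036, 0.17, 3.33, -0.64, 1],
  [-0.0216, -0.028, 0.0036, 0.17, 3.33, -0.64, 1],
  [-0.0216, -0.028, 0.0036, 0.17, 3.33, -0.64, 1],
  [-0.0216, -0.028, 0.0036, 0.17, 3.33, -0.64, 1],
  [-0.0216, -0.028, 0.0036, 0.17, 3.33, -0.64, 1],
  [0, 0, 0, 0, 0, 0, 1],
])

```text
t: 1.9
eef_pos: [0.5899, 0.0965, 0.1677]
ee_rot: [0.012, -2.604, 0.006]
contact_force: [-0.2, 0.2, -1.5]
width: 0.998
```

Run:
```python
from h import *
import pickle
c,im=snap("wrist","w1");pickle.dump((c,im),open("w1.pkl","wb"))
T=pose();print(T.round(4).tolist(),manip.observe()["t"])
for p in [(.549,.0996,.1066),(.5478,.1998,.1076)]:print(proj(c,p))
```

```text
[[-0.8615, -0.0115, -0.5077, 0.5893], [-0.0096, 0.9999, -0.0065, 0.0985], [0.5077, -0.0007, -0.8615, 0.1706], [0.0, 0.0, 0.0, 1.0]] 1.95
[320.32795647 202.38881224]
[432.42084406 201.80552119]
```

View pics/w1.png

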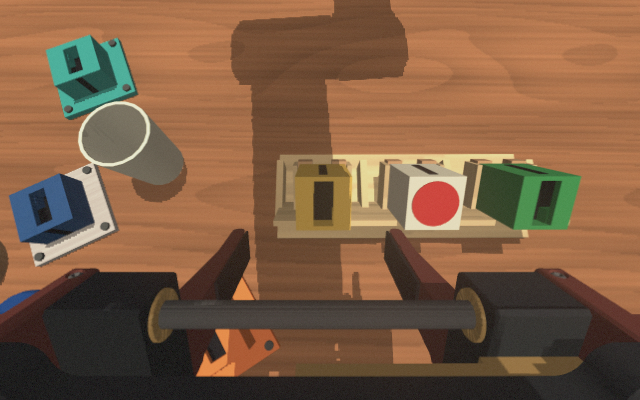

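Wrist view: the yellow top, slot at (323,202), lies between the fingers. White's disc is at (436,203), green at (545,195) and the blue base at (42,205). I move closer (about 40 mm above the top) for a second view.

Call:
send_rows([
  [0, 0.002, 0.02, 0, -0.3, 0, 1],
  [0, 0, 0.015, 0, -0.3, 0, 1],
  [0, 0, 0, 0, 0, 0, 1],
])

```text
t: 2.25
eef_pos: [0.5701, 0.1033, 0.1459]
ee_rot: [0.022, -2.628, 0.005]
contact_force: [0.3, -0.6, -0.8]
width: 1.004
```

Run:
```python
from h import *
import pickle
c1,i1=pickle.load(open("w1.pkl","rb"))
c2,i2=snap("wrist","w2");pickle.dump((c2,i2),open("w2.pkl","wb"))
def comp(im,box,lo,hi):
    x0,y0,x1,y1=box;m=cv2.inRange(cv2.cvtColor(im[y0:y1,x0:x1],cv2.COLOR_BGR2HSV),lo,hi)
    k,l,st,ce=cv2.connectedComponentsWithStats(m);i=1+np.argmax(st[1:,4]);return ce[i]+[x0,y0],st[i]
red=((0,150,80),(8,255,255));o=[]
for c,im in((c1,i1),(c2,i2)):
    ce,st=comp(im,(380,150,620,300),*red);o.append((c,*ce));print("red",ce,st[4])
print(tri(o));o=[]
dk=((0,0,0),(180,255,45))
for c,im,b in((c1,i1,(305,178,345,225)),(c2,i2,(285,165,365,245))):
    ce,st=comp(im,b,*dk);o.append((c,*ce));print("slot",ce,st)
    print(onz(c,*ce,.1066))
print(tri(o));print(pose().round(4).tolist())
W=np.zeros((400,640,3),np.uint8);W=np.hstack([i1[150:270,250:450],i2[150:270,250:450]]);cv2.imwrite("pics/c2.png",cv2.resize(W,None,fx=2,fy=3))
```

```text
red [435.13831776 203.22990654] 1605
red [439.97613002 220.97866938] 1969
(array([0.54894641, 0.20228236, 0.1068554 ]), [0.1, 0.1])Traceback (most recent call last):
  File "<stdin>", line 14, in <module>
  File "<stdin>", line 7, in comp
    return _wrapfunc(a, 'argmax', axis=axis, out=out, **kwds)
    return bound(*args, **kwds)
ValueError: attempt to get argmax of an empty sequence
```

Run:
```python
from h import *
import pickle
o=[]
for f in("w1","w2"):
    c,im=pickle.load(open(f+".pkl","rb"))
    m=cv2.inRange(cv2.cvtColor(im,cv2.COLOR_BGR2HSV),(18,130,60),(30,255,255));m[:150]=0;m[290:]=0;m[:,:280]=0;m[:,365:]=0
    k,l,st,ce=cv2.connectedComponentsWithStats(m);i=1+np.argmax(st[1:,4]);x,y,w,h=st[i,:4]
    row=y+h-4; rowpx=np.where(m[y:y+h].sum(0)>0)[0]
    cnt,_=cv2.findContours((l==i).astype(np.uint8),cv2.RETR_EXTERNAL,2)
    print(f,st[i],cv2.approxPolyDP(cnt[0],4,True)[:,0].tolist())
T=pose();print(T.round(4).tolist())
p=np.array([.5505,.1023,.1067]);q=np.linalg.inv(T)@np.r_[p,1];print("top in tool",q.round(4),proj(c,p))
```

```text
w1 [ 295  164   57   67 2851] [[300, 164], [295, 176], [296, 229], [350, 229], [351, 176], [344, 164]]
w2 [ 283  172   64   78 3818] [[291, 172], [283, 190], [285, 248], [344, 249], [346, 190], [340, 173]]
[[-0.8715, -0.0162, -0.4901, 0.5707], [-0.0144, 0.9999, -0.0076, 0.1032], [0.4902, 0.0005, -0.8716, 0.147], [0.0, 0.0, 0.0, 1.0]]
top in tool [-2.10e-03 -6.00e-04  4.51e-02  1.00e+00] [315.41241334 220.95168181]
```

Run:
```python
from h import *
T=pose();Rg=RT(180.9,30);p=np.array([.5505,.1023,.1067])
G=step(T,p-Rg[:,2]*.02,Rg,2);step(G,p+Rg[:,2]*.037,Rg,4)
```

```text
x2 [-0.0012, -0.0003, 0.0125] [0.0, 0.32, 0.02]
x4 [-0.0, 0.0, 0.0142] [-0.0, 0.0, -0.0]
```

Call:
send_rows([
  [-0.0012, -0.0003, 0.0125, 0, 0.32, 0, 1],
  [-0.0012, -0.0003, 0.0125, 0, 0.32, 0, 1],
  [0, 0, 0.0142, 0, 0, 0, 1],
  [0, 0, 0.0142, 0, 0, 0, 1],
  [0, 0, 0.0142, 0, 0, 0, 1],
  [0, 0, 0.0142, 0, 0, 0, 1],
  [0, 0, 0, 0, 0, 0, 1],
])

```text
t: 3.0
eef_pos: [0.5323, 0.1016, 0.074]
ee_rot: [0.021, -2.617, 0.005]
contact_force: [0.6, 0.9, -0.7]
width: 1.003
```

Call:
send_rows([
  [0, 0, 0, 0, 0, 0, 0],
  [0, 0, 0, 0, 0, 0, 0],
  [0, 0, 0, 0, 0, 0, 0],
  [0, 0, 0, 0, 0, 0, 0],
  [0, 0, 0, 0, 0, 0, 0],
  [0, 0, 0, 0, 0, 0, 0],
  [0, 0, 0, 0, 0, 0, 0],
  [0, 0, 0, 0, 0, 0, 0],
], grip_force=35)

```text
t: 3.8
eef_pos: [0.5332, 0.1011, 0.074]
ee_rot: [0.02, -2.618, 0.005]
contact_force: [1.2, 0.8, 2.5]
width: 0.566
```

Run:
```python
from h import *
T=pose();Rg=RT(180.9,30);p=np.array([.5505,.1023,.1067]);q=p+Rg[:,2]*.037
print(T.round(4).tolist(),q,(np.linalg.inv(T[:3,:3])@(q-T[:3,3])).round(4), manip.observe()["width"])
```

```text
[[-0.8659, -0.0149, -0.5, 0.5332], [-0.0131, 0.9999, -0.0071, 0.1011], [0.5, 0.0004, -0.866, 0.074], [0.0, 0.0, 0.0, 1.0]] [0.53200228 0.10200941 0.07465706] [ 0.0013  0.001  -0.    ] 0.5661606558534774
```

Gripped (width 49.8 mm). Now draw it out along its axis.

Call:
send_rows([
  [0, 0, -0.006, 0, 0, 0, 0],
  [0, 0, -0.012, 0, 0, 0, 0],
  [0, 0, -0.012, 0, 0, 0, 0],
  [0, 0, -0.014, 0, 0, 0, 0],
  [0, 0, -0.014, 0, 0, 0, 0],
  [0, 0, -0.014, 0, 0, 0, 0],
  [0, 0, -0.014, 0, 0, 0, 0],
  [0, 0, -0.014, 0, 0, 0, 0],
  [0, 0, 0, 0, 0, 0, 0],
])

```text
t: 4.7
eef_pos: [0.584, 0.1017, 0.1616]
ee_rot: [0.019, -2.62, 0.005]
contact_force: [0.6, -0.2, -1.5]
width: 0.567
```

Run:
```python
from h import *
T=pose();print(T[:3,3])
G=step(T,[.59,.02,.25],RT(188),7);step(G,[.604,-.194,.24],RT(205.6),7)
```

```text
[0.58403886 0.10168139 0.1616399 ]
x7 [0.0037, -0.0116, -0.0123] [0.27, -4.26, -1.0]
x7 [0.0063, -0.0301, 0.0014] [-0.0, 0.0, -2.51]
```

Call:
send_rows([
  [0.0037, -0.0116, -0.0123, 0.27, -4.26, -1.0, 0],
  [0.0037, -0.0116, -0.0123, 0.27, -4.26, -1.0, 0],
  [0.0037, -0.0116, -0.0123, 0.27, -4.26, -1.0, 0],
  [0.0037, -0.0116, -0.0123, 0.27, -4.26, -1.0, 0],
  [0.0037, -0.0116, -0.0123, 0.27, -4.26, -1.0, 0],
  [0.0037, -0.0116, -0.0123, 0.27, -4.26, -1.0, 0],
  [0.0037, -0.0116, -0.0123, 0.27, -4.26, -1.0, 0],
])

```text
t: 5.4
eef_pos: [0.5888, 0.0195, 0.2485]
ee_rot: [0.221, -3.132, 0.0]
contact_force: [-0.0, -0.2, -2.5]
width: 0.565
```

Call:
send_rows([
  [0.0063, -0.0301, 0.0014, 0, 0, -2.51, 0],
  [0.0063, -0.0301, 0.0014, 0, 0, -2.51, 0],
  [0.0063, -0.0301, 0.0014, 0, 0, -2.51, 0],
  [0.0063, -0.0301, 0.0014, 0, 0, -2.51, 0],
  [0.0063, -0.0301, 0.0014, 0, 0, -2.51, 0],
  [0.0063, -0.0301, 0.0014, 0, 0, -2.51, 0],
  [0.0063, -0.0301, 0.0014, 0, 0, -2.51, 0],
  [0, 0, 0, 0, 0, 0, 0],
])

```text
t: 6.2
eef_pos: [0.6025, -0.1975, 0.2364]
ee_rot: [0.69, -3.058, -0.002]
contact_force: [-0.5, 0.0, -1.6]
width: 0.564
```

Run:
```python
from h import *
import pickle
print(pose().round(4).tolist(),manip.observe()["t"])
c,im=snap("wrist","w3");pickle.dump((c,im),open("w3.pkl","wb"))
print(proj(c,[.541,-.2236,.04]))
```

```text
[[-0.9032, -0.4292, -0.0068, 0.6025], [-0.4292, 0.9032, -0.0003, -0.1975], [0.0063, 0.0027, -1.0, 0.2364], [0.0, 0.0, 0.0, 1.0]] 6.2
[318.63212931 125.39649764]
```

View pics/w3.png

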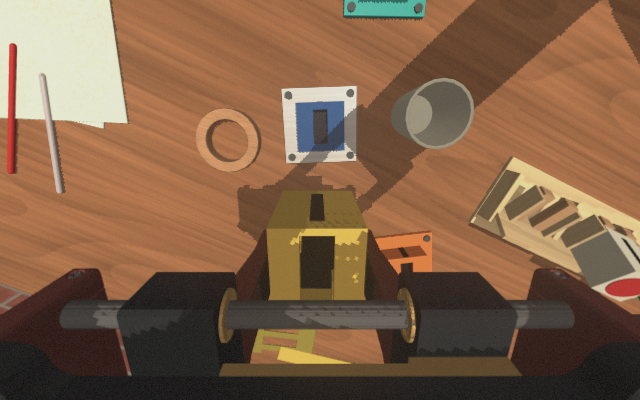

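Wrist view w3: the blue base slot is at (320,126), with tape (228,140) to the left and cup (435,113) to the right. The pot is held straight. I measure here, then from a second place.

Call:
send_rows([
  [0, 0.02, -0.01, 0, 0, 0, 0],
  [0, 0.02, -0.01, 0, 0, 0, 0],
  [0, 0.02, -0.01, 0, 0, 0, 0],
  [0, 0, 0, 0, 0, 0, 0],
  [0, 0, 0, 0, 0, 0, 0],
])

```text
t: 6.75
eef_pos: [0.5774, -0.1391, 0.2692]
ee_rot: [0.697, -3.061, -0.0]
contact_force: [0.0, 0.5, -2.6]
width: 0.571
```

```bash
cat > base.py <<'E'
from h import *
def slotrect(c,im,guess,rad=22,z=.04,hsv=((95,110,40),(125,255,255))):
    g=proj(c,guess).astype(int);x0,y0=g-rad
    P=cv2.cvtColor(im[y0:y0+2*rad,x0:x0+2*rad],cv2.COLOR_BGR2HSV)
    d=cv2.inRange(P,(0,0,0),(180,255,60)); 
    k,l,st,ce=cv2.connectedComponentsWithStats(d);i=1+np.argmin(np.hypot(*(ce[1:]-rad).T)+100*(st[1:,4]<60))
    cnt=cv2.findContours((l==i).astype(np.uint8),0,2)[0][0]
    r=cv2.minAreaRect(cnt);B=cv2.boxPoints(r)+[x0,y0]
    ctr=np.array(r[0])+[x0,y0]
    W=np.array([onz(c,*b,z) for b in B]);e=W[1]-W[0],W[2]-W[1];L=max(e,key=np.linalg.norm)
    print("slot px",ctr.round(1),st[i,4],"sizes mm",[round(np.linalg.norm(v)*1e3,1) for v in e],"yaw",round(np.degrees(np.arctan2(L[1],L[0]))%180,2),"pos",onz(c,*ctr,z).round(4))
    return ctr
def blue(c,im,guess,rad=45,z=.04):
    g=proj(c,guess).astype(int);x0,y0=g-rad
    P=cv2.cvtColor(im[y0:y0+2*rad,x0:x0+2*rad],cv2.COLOR_BGR2HSV)
    m=cv2.inRange(P,(100,100,40),(122,255,255));m=cv2.morphologyEx(m,cv2.MORPH_OPEN,np.ones((3,3)))
    k,l,st,ce=cv2.connectedComponentsWithStats(m);i=1+np.argmax(st[1:,4])
    cnt=cv2.findContours((l==i).astype(np.uint8),0,2)[0];cnt=max(cnt,key=cv2.contourArea)
    r=cv2.minAreaRect(cnt);B=cv2.boxPoints(r)+[x0,y0]
    W=np.array([onz(c,*b,z) for b in B]);e=W[1]-W[0],W[2]-W[1]
    ctr=np.array(r[0])+[x0,y0]
    print("blue px",ctr.round(1),"sizes",[round(np.linalg.norm(v)*1e3,1) for v in e],"yaw",round(np.degrees(np.arctan2(e[0][1],e[0][0]))%90,2),onz(c,*ctr,z).round(4))
    return ctr
E
python3 - <<'E'
from base import *
import pickle
c3,i3=pickle.load(open("w3.pkl","rb"))
c4,i4=snap("wrist","w4");pickle.dump((c4,i4),open("w4.pkl","wb"))
g=[.541,-.2236,.04];o=[];ob=[]
for c,i in((c3,i3),(c4,i4)):
    o.append((c,*slotrect(c,i,g)));ob.append((c,*blue(c,i,g)))
print(tri(o),tri(ob));print(pose().round(4).tolist())
a=i3[70:180,260:380];b=i4[60:170,200:320] if 0 else i4[proj(c4,g).astype(int)[1]-55:proj(c4,g).astype(int)[1]+55,proj(c4,g).astype(int)[0]-60:proj(c4,g).astype(int)[0]+60]
cv2.imwrite("pics/c3.png",cv2.resize(np.hstack([a,b]),None,fx=3,fy=3))
E
```

```text
slot px [326. 122.] 1 sizes mm [np.float64(0.0), np.float64(0.0)] yaw 0.0 pos [ 0.5333 -0.217   0.04  ]
blue px [320. 126.] sizes [np.float64(56.5), np.float64(58.6)] yaw 25.39 [ 0.5409 -0.2217  0.04  ]
slot px [268.  119.5] 2 sizes mm [np.float64(0.0), np.float64(1.3)] yaw 22.7 pos [ 0.5408 -0.2303  0.04  ]
blue px [273.5 122. ] sizes [np.float64(57.8), np.float64(58.2)] yaw 28.31 [ 0.5406 -0.2222  0.04  ]
(array([ 0.53345378, -0.21986983,  0.11413508]), [0.7, 0.7]) (array([ 0.54066532, -0.22186887,  0.04188004]), [0.2, 0.2])
[[-0.9016, -0.4325, -0.0037, 0.5774], [-0.4325, 0.9016, -0.0002, -0.1396], [0.0034, 0.0014, -1.0, 0.2685], [0.0, 0.0, 0.0, 1.0]]
```

View pics/c3.png

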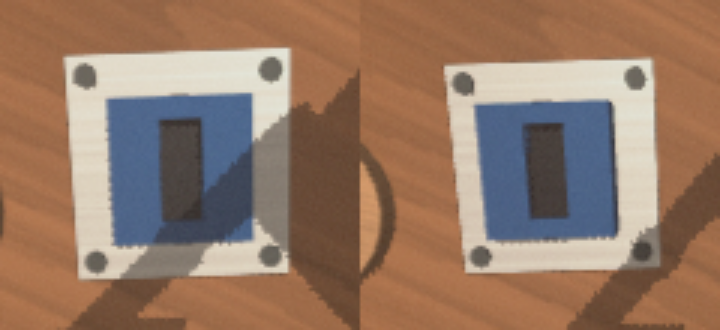

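Both crops show the whole slot with the blue top around it. I compute the yaw from the slot corners and blue-top corners read off the crops.

Run:
```python
from h import *
import pickle
c3,_=pickle.load(open("w3.pkl","rb"));c4,_=pickle.load(open("w4.pkl","rb"))
g4=proj(c4,[.541,-.2236,.04]).astype(int)-[60,55]
def rep(n,c,Q,off,sc,z):
    W=np.array([onz(c,*(np.array(q)/3+off),z)[:2] for q in Q])
    v=[W[3]-W[0],W[2]-W[1]];h=[W[1]-W[0],W[2]-W[3]]
    f=lambda e:round(np.degrees(np.arctan2(e[1],e[0]))%180,1)
    print(n,"ctr",W.mean(0).round(4),"long",[f(e) for e in v],"cross",[f(e) for e in h],[round(np.linalg.norm(e)*1e3,1) for e in v+h])
o3=np.array([260,70]);o4=g4-[120,0]
rep("slot3",c3,[(160,120),(201,118),(203,219),(163,220)],o3,3,.04)
rep("slot4",c4,[(523,123),(563,122),(569,217),(531,218)],o4,3,.04)
rep("top3",c3,[(107,98),(252,93),(253,242),(114,246)],o3,3,.04)
rep("flange3",c3,[(66,57),(290,48),(289,272),(79,278)],o3,3,.008)
rep("flange4",c4,[(445,66),(652,59),(660,267),(466,272)],o4,3,.008)
```

```text
slot3 ctr [ 0.5414 -0.2207] long [np.float64(27.0), np.float64(27.2)] cross [np.float64(118.0), np.float64(116.8)] [np.float64(40.7), np.float64(41.1), np.float64(16.9), np.float64(17.1)]
slot4 ctr [ 0.5413 -0.2209] long [np.float64(27.7), np.float64(27.2)] cross [np.float64(117.0), np.float64(117.1)] [np.float64(41.9), np.float64(41.8), np.float64(18.0), np.float64(17.6)]
top3 ctr [ 0.542  -0.2205] long [np.float64(27.0), np.float64(27.4)] cross [np.float64(117.3), np.float64(117.0)] [np.float64(60.3), np.float64(60.6), np.float64(59.4), np.float64(59.8)]
flange3 ctr [ 0.5416 -0.2204] long [np.float64(26.9), np.float64(27.5)] cross [np.float64(117.5), np.float64(117.0)] [np.float64(97.9), np.float64(98.8), np.float64(98.6), np.float64(99.5)]
flange4 ctr [ 0.5417 -0.2208] long [np.float64(27.3), np.float64(27.6)] cross [np.float64(117.4), np.float64(117.1)] [np.float64(98.2), np.float64(98.7), np.float64(98.7), np.float64(99.1)]
```

Run:
```python
from h import *
import pickle
c,im=pickle.load(open("w4.pkl","rb"))
T=pose();C=np.linalg.inv(T)@np.array(manip.calibration("wrist")["extrinsics"])
cc=dict(c);cc["extrinsics"]=C
hs=cv2.cvtColor(im,cv2.COLOR_BGR2HSV)
for col in(285,295,350,358):print(col,[(r,int(hs[r,col,2])) for r in range(222,236)])
for q in((267,228.5),(367,228.5),(300,236),(335,236)):print(q,onz(cc,*q,-.037).round(4))
print(hs[240,255:380,2].tolist())
```

```text
285 [(222, 112), (223, 114), (224, 112), (225, 113), (226, 112), (227, 113), (228, 123), (229, 150), (230, 152), (231, 150), (232, 151), (233, 151), (234, 158), (235, 195)]
295 [(222, 110), (223, 118), (224, 126), (225, 123), (226, 126), (227, 130), (228, 165), (229, 222), (230, 222), (231, 222), (232, 221), (233, 222), (234, 222), (235, 221)]
350 [(222, 114), (223, 118), (224, 126), (225, 126), (226, 129), (227, 128), (228, 166), (229, 222), (230, 222), (231, 223), (232, 222), (233, 222), (234, 223), (235, 223)]
358 [(222, 113), (223, 115), (224, 126), (225, 125), (226, 127), (227, 116), (228, 165), (229, 223), (230, 221), (231, 222), (232, 222), (233, 222), (234, 223), (235, 224)]
(267, 228.5) [ 0.0263 -0.0245 -0.037 ]
(367, 228.5) [ 0.0263  0.0245 -0.037 ]
(300, 236) [ 0.0223 -0.0084 -0.037 ]
(335, 236) [ 0.0223  0.0089 -0.037 ]
[160, 164, 150, 102, 73, 70, 71, 73, 72, 71, 71, 71, 140, 149, 149, 149, 151, 150, 150, 150, 150, 152, 150, 156, 215, 221, 222, 221, 221, 224, 222, 222, 218, 221, 222, 223, 221, 223, 221, 222, 221, 218, 221, 221, 140, 134, 106, 60, 50, 53, 50, 53, 51, 52, 50, 51, 54, 52, 55, 48, 55, 51, 50, 55, 55, 53, 52, 52, 54, 55, 56, 55, 55, 56, 49, 51, 55, 54, 52, 81, 214, 221, 221, 223, 222, 222, 221, 222, 222, 222, 222, 221, 224, 221, 222, 222, 223, 223, 223, 222, 221, 220, 166, 150, 148, 152, 150, 151, 152, 148, 150, 151, 90, 76, 75, 74, 76, 75, 77, 74, 96, 131, 209, 219, 220]
```

```bash
cat >> h.py <<'E'
BASE=np.array([.5415,-.2207]);BY=27.2;OFF=.0013
def over(yaw,z,off=None,ctr=None):
    Rm=RT(yaw);return np.r_[(BASE if ctr is None else ctr)-(OFF if off is None else off)*Rm[:2,0],z],Rm
E
python3 - <<'E'
from h import *
G=step(pose(),*over(207.2,.18),4);step(G,*over(207.2,.107),4)
E
```

```text
x4 [0.0166, -0.0142, 0.0221] [0.02, -0.05, -0.39]
x4 [-0.0, -0.0, 0.0182] [-0.0, 0.0, -0.0]
```

Call:
send_rows([
  [0.0166, -0.0142, 0.0221, 0.02, -0.05, -0.39, 0],
  [0.0166, -0.0142, 0.0221, 0.02, -0.05, -0.39, 0],
  [0.0166, -0.0142, 0.0221, 0.02, -0.05, -0.39, 0],
  [0.0166, -0.0142, 0.0221, 0.02, -0.05, -0.39, 0],
  [0, 0, 0.0182, 0, 0, 0, 0],
  [0, 0, 0.0182, 0, 0, 0, 0],
  [0, 0, 0.0182, 0, 0, 0, 0],
  [0, 0, 0.0182, 0, 0, 0, 0],
  [0, 0, 0, 0, 0, 0, 0],
  [0, 0, 0, 0, 0, 0, 0],
])

```text
t: 7.8
eef_pos: [0.5424, -0.2204, 0.1071]
ee_rot: [0.736, -3.053, -0.002]
contact_force: [0.4, 0.5, -2.1]
width: 0.569
```

Run:
```python
from h import *
T=pose();print(T.round(4).tolist());G=step(T,*over(207.2,.107),1);step(G,*over(207.2,.073),1)
```

```text
[[-0.89, -0.4559, -0.0012, 0.5424], [-0.4559, 0.89, 0.0009, -0.2204], [0.0007, 0.0013, -1.0, 0.1071], [0.0, 0.0, 0.0, 1.0]]
x1 [-0.0004, 0.0002, 0.0001] [0.08, -0.04, -0.08]
x1 [0.0, -0.0, 0.034] [-0.0, 0.0, -0.0]
```

Call:
send_rows([
  [-0.0004, 0.0002, 0.007, 0.08, -0.04, 0, 0],
  [0, 0, 0.006, 0, 0, 0, 0],
  [0, 0, 0.005, 0, 0, 0, 0],
  [0, 0, 0.003, 0, 0, 0, 0],
  [0, 0, 0.002, 0, 0, 0, 0],
  [0, 0, 0.002, 0, 0, 0, 0],
  [0, 0, 0.002, 0, 0, 0, 0],
  [0, 0, 0, 0, 0, 0, 0],
])

```text
t: 8.6
eef_pos: [0.5431, -0.2199, 0.0807]
ee_rot: [-0.737, 3.052, -0.002]
contact_force: [0.7, -0.7, -2.1]
width: 0.569
```

Bar 8 mm into the slot with no contact force. I continue to the shoulder.

Call:
send_rows([
  [0, 0, 0.002, 0, 0, 0, 0],
  [0, 0, 0.002, 0, 0, 0, 0],
  [0, 0, 0.0015, 0, 0, 0, 0],
  [0, 0, 0.001, 0, 0, 0, 0],
  [0, 0, 0, 0, 0, 0, 0],
])

```text
t: 9.1
eef_pos: [0.5431, -0.2199, 0.0742]
ee_rot: [-0.737, 3.052, -0.002]
contact_force: [-0.0, 0.2, -1.6]
width: 0.571
```

Call:
send_rows([
  [0, 0, 0.001, 0, 0, 0, 0],
  [0, 0, 0.0005, 0, 0, 0, 0],
  [0, 0, 0.0005, 0, 0, 0, 0],
  [0, 0, 0, 0, 0, 0, 0],
])

```text
t: 9.5
eef_pos: [0.5434, -0.22, 0.0736]
ee_rot: [-0.737, 3.051, -0.003]
contact_force: [-2.6, 1.4, 5.0]
width: 0.568
```

Call:
send_rows([
  [0, 0, -0.0006, 0, 0, 0, 0],
  [0, -0.0002, 0, 0, 0, 8.5, 0],
  [0, -0.0002, 0, 0, 0, 8.5, 0],
  [0, -0.0002, 0, 0, 0, 8.5, 0],
  [0, -0.0002, 0, 0, 0, 8.5, 0],
])

```text
t: 10.0
eef_pos: [0.5432, -0.2217, 0.0736]
ee_rot: [0.198, 3.133, -0.004]
contact_force: [-1.4, -1.7, 4.0]
width: 0.57
```

Run:
```python
from h import *
s=manip.observe();T=pose(s);print(T[:3,3].round(4),"yaw",np.degrees(np.arctan2(T[1,0],T[0,0]))%360,s["wrist_torque"].round(2),s["contact_force"].round(1),s["joints"].round(2))
print((T[:2,3]+OFF*T[:2,0]).round(4))
```

```text
[ 0.5432 -0.2217  0.0736] yaw 172.78191705664918 [-0.31  0.69  0.09] [-1.4 -1.7  4. ] [-0.44  0.07  1.51 -0.    1.55 -1.89]
[ 0.542  -0.2215]
```

Call:
send_rows([
  [0, -0.0002, 0, 0, 0, 8.5, 0],
  [0, -0.0002, 0, 0, 0, 8.5, 0],
  [0, -0.0002, 0, 0, 0, 8.5, 0],
  [0, -0.0002, 0, 0, 0, 8.5, 0],
  [0, -0.0002, 0, 0, 0, 8.5, 0],
  [0, -0.0002, 0, 0, 0, 8, 0],
  [0, 0, 0, 0, 0, 0, 0],
])

```text
t: 10.7
eef_pos: [0.5432, -0.2224, 0.0736]
ee_rot: [1.508, 2.752, -0.001]
contact_force: [-0.9, -0.5, 3.5]
width: 0.567
```

```bash
cat > st.py <<'E'
from h import *
s=manip.observe();T=pose(s);print(T[:3,3].round(4),"yaw",round(np.degrees(np.arctan2(T[1,0],T[0,0]))%360,2),"from start",round(BY+180-np.degrees(np.arctan2(T[1,0],T[0,0]))%360,2),s["wrist_torque"].round(2),s["contact_force"].round(1),s["joints"].round(2),s["width"])
E
python3 st.py
```

```text
[ 0.5432 -0.2224  0.0736] yaw 122.56 from start 84.64 [-0.21  0.26  0.11] [-0.9 -0.5  3.5] [-0.45  0.07  1.51 -0.    1.55 -1.01] 0.5666126277667723
```

Call:
send_rows([
  [0, 0, 0, 0, 0, 2, 0],
  [0, 0, 0, 0, 0, 2, 0],
  [0, 0, 0, 0, 0, 2, 0],
  [0, 0, 0, 0, 0, 0, 0],
])

```text
t: 11.1
eef_pos: [0.5425, -0.2227, 0.0736]
ee_rot: [1.644, 2.674, -0.002]
contact_force: [-2.6, -2.8, 5.1]
width: 0.568
```

```bash
python3 st.py
```

```text
[ 0.5425 -0.2227  0.0736] yaw 116.82 from start 90.38 [-0.57  0.93  0.02] [-2.6 -2.8  5.1] [-0.45  0.07  1.51 -0.    1.55 -0.91] 0.5678235936966315
```

Call:
send_rows([
  [0, 0, 0, 0, 0, 1.5, 0],
  [0, 0, 0, 0, 0, 1.5, 0],
  [0, 0, 0, 0, 0, 1, 0],
  [0, 0, 0, 0, 0, 0, 0],
])

```text
t: 11.5
eef_pos: [0.5413, -0.2228, 0.0736]
ee_rot: [1.738, 2.617, -0.004]
contact_force: [-7.5, -3.5, 6.7]
width: 0.568
```

```bash
python3 st.py
```

```text
[ 0.5413 -0.2228  0.0736] yaw 112.83 from start 94.37 [-0.53  1.81  0.19] [-7.5 -3.5  6.7] [-0.45  0.07  1.51 -0.    1.55 -0.85] 0.5676404494032729
```

Call:
send_rows([
  [0, 0, 0, 0, 0, 1, 0],
  [0, 0, 0, 0, 0, 1, 0],
  [0, 0, 0, 0, 0, 0, 0],
])

```text
t: 11.8
eef_pos: [0.541, -0.2229, 0.0736]
ee_rot: [-1.782, -2.587, 0.005]
contact_force: [-10.1, -4.4, 8.3]
width: 0.567
```

```bash
python3 st.py
```

```text
[ 0.541  -0.2229  0.0736] yaw 110.89 from start 96.31 [-0.58  2.12  0.79] [-10.1  -4.4   8.3] [-0.45  0.07  1.51 -0.    1.56 -0.81] 0.5669155637572925
```

The stop is felt (moment about z up to 0.8 N m at about 95°). I release and rise for a look.

Call:
send_rows([
  [0, 0, 0, 0, 0, 0, 1],
  [0, 0, 0, 0, 0, 0, 1],
  [0, 0, 0, 0, 0, 0, 1],
  [0, 0, 0, 0, 0, 0, 1],
  [0, 0, 0, 0, 0, 0, 1],
])

```text
t: 12.3
eef_pos: [0.543, -0.2215, 0.0728]
ee_rot: [1.785, 2.583, 0.001]
contact_force: [-0.7, -0.3, 0.5]
width: 0.981
```

Call:
send_rows([
  [0, 0, -0.01, 0, 0, 0, 1],
  [0, 0, -0.02, 0, 0, 0, 1],
  [0, 0, -0.03, 0, 0, 0, 1],
  [-0.01, 0, -0.03, 0, 0, 0, 1],
  [-0.02, 0, -0.03, 0, 0, 0, 1],
  [-0.02, 0, -0.01, 0, 0, 0, 1],
  [-0.02, 0, 0, 0, 0, 0, 1],
  [0, 0, 0, 0, 0, 0, 1],
  [0, 0, 0, 0, 0, 0, 1],
])

```text
t: 13.2
eef_pos: [0.5671, -0.2869, 0.203]
ee_rot: [1.787, 2.582, 0.001]
contact_force: [-0.5, -0.2, -0.0]
width: 0.999
```

```bash
python3 st.py
python3 - <<'E'
from h import *
import pickle
c,im=snap("wrist","w5");pickle.dump((c,im),open("w5.pkl","wb"));g=proj(c,[*BASE,.11]).astype(int);print(g)
x0,y0=max(g[0]-90,0),max(g[1]-75,0)
cv2.imwrite("pics/c5.png",cv2.resize(im[y0:y0+150,x0:x0+180],None,fx=4,fy=4));print(x0,y0)
E
```

```text
[ 0.5671 -0.2869  0.203 ] yaw 110.64 from start 96.56 [-0.14  0.02 -0.03] [-0.5 -0.2 -0. ] [-0.52  0.18  1.16  0.    1.79 -0.88] 0.9991569816628099
[314 125]
224 50
```

View pics/c5.png

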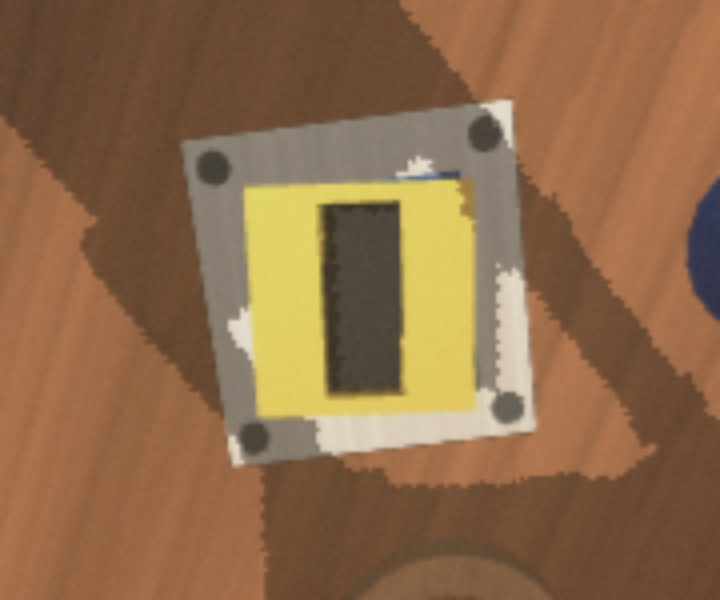

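The yellow pot is seated on the base, its slot at crop (362,298), which is image pixel (314,124).

Run:
```python
from h import *
import pickle
c,_=pickle.load(open("w5.pkl","rb"))
def rep(n,Q,z):
    W=np.array([onz(c,*(np.array(q)/4+[224,50]),z)[:2] for q in Q])
    v=[W[3]-W[0],W[2]-W[1]];h=[W[1]-W[0],W[2]-W[3]]
    f=lambda e:float(round(np.degrees(np.arctan2(e[1],e[0]))%180,1))
    print(n,"ctr",W.mean(0).round(4),"long",[f(e) for e in v],"cross",[f(e) for e in h],[float(round(np.linalg.norm(e)*1e3,1)) for e in v+h])
rep("top",[(245,187),(472,180),(475,410),(258,416)],.11)
rep("slot",[(321,206),(399,202),(403,390),(327,395)],.11)
rep("flange",[(182,143),(511,100),(535,431),(234,466)],.008)
p=np.array([.5489,.2023,.1067]);Rg=RT(180.9,30)
T=pose();G=step(T,[.57,-.1,.26],RT(145),7);G=step(G,[.575,.1,.25],RT(180.9,15),6);G=step(G,p-Rg[:,2]*.05,Rg,5)
```

```text
top ctr [ 0.5416 -0.221 ] long [112.2, 112.9] cross [22.3, 22.2] [49.6, 49.7, 49.2, 49.9]
slot ctr [ 0.5415 -0.2208] long [111.8, 112.3] cross [23.4, 24.3] [40.9, 40.6, 17.0, 17.4]
flange ctr [ 0.5424 -0.2221] long [117.6, 117.2] cross [27.5, 27.3] [98.8, 99.2, 99.1, 98.4]
x7 [0.0218, 0.016, -0.0081] [0.01, 0.01, -4.9]
x6 [0.0106, 0.0321, 0.0024] [0.78, 2.42, -5.95]
x5 [-0.0073, 0.0205, 0.0187] [0.0, 3.0, 0.0]
```

Yellow is turned 94.9° and its top measures 50 mm square at z = 110 mm, so it is locked. Now the white pot.

Call:
send_rows([
  [0.0218, 0.016, -0.0081, 0, 0, -4.9, 1],
  [0.0218, 0.016, -0.0081, 0, 0, -4.9, 1],
  [0.0218, 0.016, -0.0081, 0, 0, -4.9, 1],
  [0.0218, 0.016, -0.0081, 0, 0, -4.9, 1],
  [0.0218, 0.016, -0.0081, 0, 0, -4.9, 1],
  [0.0218, 0.016, -0.0081, 0, 0, -4.9, 1],
  [0.0218, 0.016, -0.0081, 0, 0, -4.9, 1],
])

```text
t: 13.95
eef_pos: [0.5694, -0.0983, 0.2599]
ee_rot: [0.938, 2.997, 0.0]
contact_force: [-0.2, -0.8, -0.1]
width: 1.002
```

Call:
send_rows([
  [0.0106, 0.0321, 0.0024, 0.78, 2.42, -5.95, 1],
  [0.0106, 0.0321, 0.0024, 0.78, 2.42, -5.95, 1],
  [0.0106, 0.0321, 0.0024, 0.78, 2.42, -5.95, 1],
  [0.0106, 0.0321, 0.0024, 0.78, 2.42, -5.95, 1],
  [0.0106, 0.0321, 0.0024, 0.78, 2.42, -5.95, 1],
  [0.0106, 0.0321, 0.0024, 0.78, 2.42, -5.95, 1],
  [0, 0, 0, 0, 0, 0, 1],
])

```text
t: 14.65
eef_pos: [0.5742, 0.1038, 0.2485]
ee_rot: [0.034, -2.878, 0.003]
contact_force: [-0.1, 0.1, 0.4]
width: 1.003
```

Run:
```python
from h import *
p=np.array([.5489,.2023,.1067]);Rg=RT(180.9,30)
T=pose();print(T.round(3).tolist());step(T,p-Rg[:,2]*.05,Rg,6)
```

```text
[[-0.965, -0.024, -0.261, 0.574], [-0.023, 1.0, -0.005, 0.104], [0.261, 0.001, -0.965, 0.248], [0.0, 0.0, 0.0, 1.0]]
x6 [-0.0063, 0.0165, 0.0152] [-0.02, 2.48, 0.07]
```

Call:
send_rows([
  [-0.0063, 0.0165, 0.0152, 0, 2.48, 0.07, 1],
  [-0.0063, 0.0165, 0.0152, 0, 2.48, 0.07, 1],
  [-0.0063, 0.0165, 0.0152, 0, 2.48, 0.07, 1],
  [-0.0063, 0.0165, 0.0152, 0, 2.48, 0.07, 1],
  [-0.0063, 0.0165, 0.0152, 0, 2.48, 0.07, 1],
  [-0.0063, 0.0165, 0.0152, 0, 2.48, 0.07, 1],
  [0, 0, 0, 0, 0, 0, 1],
  [0, 0, 0, 0, 0, 0, 1],
])

```text
t: 15.45
eef_pos: [0.5765, 0.1975, 0.151]
ee_rot: [0.009, -2.622, 0.008]
contact_force: [-0.4, 0.1, -0.3]
width: 0.998
```

Run:
```python
from h import *
import pickle
c,im=snap("wrist","w6");p=np.array([.5489,.2023,.1067]);print(proj(c,p))
h=cv2.cvtColor(im,cv2.COLOR_BGR2HSV);m=cv2.inRange(h,(0,150,80),(8,255,255));m[300:]=0;m[:,:230]=0;m[:,420:]=0
k,l,st,ce=cv2.connectedComponentsWithStats(m);i=1+np.argmax(st[1:,4]);print(ce[i],st[i],onz(c,*ce[i],.1067))
T=pose();Rg=RT(180.9,30);G=step(T,p-Rg[:,2]*.02,Rg,2);step(G,p+Rg[:,2]*.037,Rg,4)
```

```text
[322.59788657 212.5896639 ]
[321.96162162 212.65405405] [ 297  189   51   48 1850] [0.54895745 0.20177478 0.1067    ]
x2 [0.0008, 0.0027, 0.0168] [0.03, 0.17, -0.25]
x4 [-0.0, 0.0, 0.0142] [-0.0, 0.0, -0.0]
```

Call:
send_rows([
  [0.0005, 0.0025, 0.0168, 0, 0.17, -0.25, 1],
  [0.0005, 0.0025, 0.0168, 0, 0.17, -0.25, 1],
  [0, 0, 0.0142, 0, 0, 0, 1],
  [0, 0, 0.0142, 0, 0, 0, 1],
  [0, 0, 0.0142, 0, 0, 0, 1],
  [0, 0, 0.0142, 0, 0, 0, 1],
  [0, 0, 0, 0, 0, 0, 1],
])

```text
t: 16.2
eef_pos: [0.5301, 0.2014, 0.074]
ee_rot: [0.02, -2.617, 0.004]
contact_force: [-0.4, -0.5, 0.0]
width: 0.999
```

Call:
send_rows([
  [0, 0, 0, 0, 0, 0, 0],
  [0, 0, 0, 0, 0, 0, 0],
  [0, 0, 0, 0, 0, 0, 0],
  [0, 0, 0, 0, 0, 0, 0],
  [0, 0, 0, 0, 0, 0, 0],
  [0, 0, 0, 0, 0, 0, 0],
  [0, 0, 0, 0, 0, 0, 0],
])

```text
t: 16.9
eef_pos: [0.5309, 0.2021, 0.0735]
ee_rot: [0.021, -2.616, 0.005]
contact_force: [0.9, -2.2, 0.4]
width: 0.573
```

Call:
send_rows([
  [0, 0, -0.006, 0, 0, 0, 0],
  [0, 0, -0.012, 0, 0, 0, 0],
  [0, 0, -0.012, 0, 0, 0, 0],
  [0, 0, -0.014, 0, 0, 0, 0],
  [0, 0, -0.014, 0, 0, 0, 0],
  [0, 0, -0.014, 0, 0, 0, 0],
  [0, 0, -0.014, 0, 0, 0, 0],
  [0, 0, -0.014, 0, 0, 0, 0],
  [0, 0, 0, 0, 0, 0, 0],
])

```text
t: 17.8
eef_pos: [0.5818, 0.2033, 0.161]
ee_rot: [0.021, -2.619, 0.003]
contact_force: [-0.6, -0.1, -2.8]
width: 0.564
```

Run:
```python
from h import *
T=pose();print(T[:3,3])
G=step(T,[.59,.1,.29],RT(165),7);G=step(G,[.57,-.13,.29],RT(125),8)
G=step(G,BASE+0 if 0 else over(112.3,.25)[0],RT(112.3),4)
```

```text
[0.58180282 0.20327098 0.1609763 ]
x7 [0.0028, -0.015, -0.0185] [-0.58, -4.26, 2.22]
x8 [-0.0136, -0.0261, -0.0] [0.0, -0.0, 5.0]
x4 [-0.0164, -0.0177, 0.01] [0.0, -0.0, 3.18]
```

Call:
send_rows([
  [0.0028, -0.015, -0.0185, -0.58, -4.26, 2.22, 0],
  [0.0028, -0.015, -0.0185, -0.58, -4.26, 2.22, 0],
  [0.0028, -0.015, -0.0185, -0.58, -4.26, 2.22, 0],
  [0.0028, -0.015, -0.0185, -0.58, -4.26, 2.22, 0],
  [0.0028, -0.015, -0.0185, -0.58, -4.26, 2.22, 0],
  [0.0028, -0.015, -0.0185, -0.58, -4.26, 2.22, 0],
  [0.0028, -0.015, -0.0185, -0.58, -4.26, 2.22, 0],
])

```text
t: 18.5
eef_pos: [0.5892, 0.0994, 0.2888]
ee_rot: [-0.412, -3.114, 0.002]
contact_force: [1.1, 0.1, -2.0]
width: 0.571
```

Call:
send_rows([
  [-0.0136, -0.0261, 0, 0, 0, 5, 0],
  [-0.0136, -0.0261, 0, 0, 0, 5, 0],
  [-0.0136, -0.0261, 0, 0, 0, 5, 0],
  [-0.0136, -0.0261, 0, 0, 0, 5, 0],
  [-0.0136, -0.0261, 0, 0, 0, 5, 0],
  [-0.0136, -0.0261, 0, 0, 0, 5, 0],
  [-0.0136, -0.0261, 0, 0, 0, 5, 0],
  [-0.0136, -0.0261, 0, 0, 0, 5, 0],
  [0, 0, 0, 0, 0, 0, 0],
])

```text
t: 19.4
eef_pos: [0.5683, -0.1327, 0.2882]
ee_rot: [-1.456, -2.78, 0.005]
contact_force: [-0.7, 0.0, -2.5]
width: 0.568
```

Run:
```python
from h import *
import pickle
T=pose();print(T.round(4).tolist())
c,im=snap("wrist","w7");C=np.linalg.inv(T)@np.array(c["extrinsics"]);cc=dict(c,extrinsics=C)
h=cv2.cvtColor(im,cv2.COLOR_BGR2HSV);m=cv2.inRange(h,(0,150,60),(8,255,255));k,l,st,ce=cv2.connectedComponentsWithStats(m);i=1+np.argmax(st[1:,4]);print(ce[i],st[i])
v=h[:,:,2];
for col in(285,300,345,360):
    print(col,v[216:240,col].tolist())
for q in((267,228.5),(367,228.5)):print(onz(cc,*q,-.037).round(4))
x,y,w,hh=st[i,:4];print("disc top edge",onz(cc,x+w/2,y,-.037).round(4),onz(cc,x,y+hh/2,-.037).round(4),onz(cc,x+w,y+hh/2,-.037).round(4))
cv2.imwrite("pics/c7.png",im)
```

```text
[[-0.5692, 0.8222, -0.0042, 0.5683], [0.8222, 0.5692, -0.0012, -0.1327], [0.0015, -0.0042, -1.0, 0.2882], [0.0, 0.0, 0.0, 1.0]]
[316.79255319 271.19318182] [ 277  239   81   61 4136]
285 [126, 126, 128, 118, 117, 117, 119, 120, 122, 120, 121, 123, 122, 133, 188, 225, 225, 225, 224, 222, 212, 214, 214, 203]
300 [127, 125, 124, 124, 128, 124, 125, 127, 125, 124, 124, 126, 126, 125, 169, 225, 224, 224, 226, 223, 214, 178, 180, 175]
345 [126, 123, 126, 125, 125, 125, 124, 124, 124, 120, 119, 116, 114, 123, 164, 225, 225, 225, 226, 226, 226, 221, 189, 154]
360 [125, 125, 122, 127, 126, 126, 124, 124, 125, 125, 122, 118, 119, 122, 168, 224, 224, 225, 224, 227, 224, 224, 218, 174]
[ 0.027  -0.0235 -0.037 ]
[ 0.027   0.0255 -0.037 ]
disc top edge [ 0.0213  0.0012 -0.037 ] [ 0.0041 -0.0196 -0.037 ] [ 0.0041  0.0221 -0.037 ]
```

View pics/c7.png

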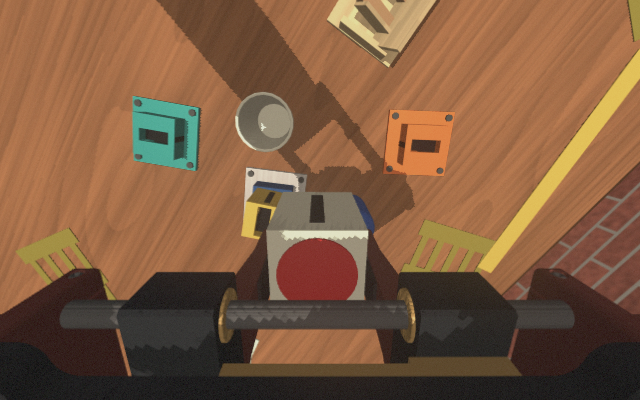

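White is straight in the hand, its front top edge at row 230 (axis about 0.7 mm off the TCP). I go above the yellow slot.

Run:
```python
from h import *
C=np.array([.5415,-.2209])
G=step(pose(),*over(112.3,.25,.0007,C),4);step(G,*over(112.3,.172,.0007,C),4)
```

```text
x4 [-0.0162, -0.0173, 0.0096] [-0.04, -0.02, 3.15]
x4 [0.0, -0.0, 0.0195] [0.0, 0.0, -0.0]
```

Call:
send_rows([
  [-0.0162, -0.0173, 0.0096, -0.04, -0.02, 3.15, 0],
  [-0.0162, -0.0173, 0.0096, -0.04, -0.02, 3.15, 0],
  [-0.0162, -0.0173, 0.0096, -0.04, -0.02, 3.15, 0],
  [-0.0162, -0.0173, 0.0096, -0.04, -0.02, 3.15, 0],
  [0, 0, 0.0195, 0, 0, 0, 0],
  [0, 0, 0.0195, 0, 0, 0, 0],
  [0, 0, 0.0195, 0, 0, 0, 0],
  [0, 0, 0.0195, 0, 0, 0, 0],
  [0, 0, 0, 0, 0, 0, 0],
  [0, 0, 0, 0, 0, 0, 0],
])

```text
t: 20.45
eef_pos: [0.5429, -0.2196, 0.1725]
ee_rot: [-1.745, -2.612, -0.0]
contact_force: [-0.3, 0.2, -1.9]
width: 0.57
```

Run:
```python
from h import *
C=np.array([.5415,-.2209])
T=pose();print(T.round(4).tolist());step(T,*over(112.3,.172,.0007,C),1)
```

```text
[[-0.3832, 0.9237, -0.0001, 0.5429], [0.9237, 0.3832, 0.0004, -0.2196], [0.0004, 0.0001, -1.0, 0.1725], [0.0, 0.0, 0.0, 1.0]]
x1 [-0.0014, -0.0018, 0.0005] [0.01, -0.02, 0.23]
```

Call:
send_rows([
  [-0.0014, -0.0018, 0.004, 0, 0, 0.23, 0],
  [0, 0, 0.004, 0, 0, 0, 0],
  [0, 0, 0.003, 0, 0, 0, 0],
  [0, 0, 0, 0, 0, 0, 0],
])

```text
t: 20.85
eef_pos: [0.5416, -0.2226, 0.1615]
ee_rot: [1.752, 2.607, 0.0]
contact_force: [-0.1, 0.3, -2.8]
width: 0.568
```

Run:
```python
from h import *
C=np.array([.5415,-.2209])
T=pose();print(T.round(4).tolist());step(T,*over(112.3,.1525,.0007,C),1)
```

```text
[[-0.3778, 0.9259, 0.0006, 0.5416], [0.9259, 0.3778, -0.0003, -0.2226], [-0.0005, 0.0005, -1.0, 0.1615], [0.0, 0.0, 0.0, 1.0]]
x1 [0.0009, 0.0006, 0.009] [0.03, 0.03, -0.1]
```

Call:
send_rows([
  [0.0007, 0.0004, 0.002, 0, 0, 0, 0],
  [0, 0, 0.003, 0, 0, 0, 0],
  [0, 0, 0.002, 0, 0, 0, 0],
  [0, 0, 0.002, 0, 0, 0, 0],
  [0, 0, 0.002, 0, 0, 0, 0],
  [0, 0, 0, 0, 0, 0, 0],
])

```text
t: 21.45
eef_pos: [0.5416, -0.2219, 0.1505]
ee_rot: [1.752, 2.607, -0.0]
contact_force: [-0.3, -0.3, -2.6]
width: 0.566
```

The bar is in with no force. Down to the shoulder.

Call:
send_rows([
  [0, 0, 0.002, 0, 0, 0, 0],
  [0, 0, 0.002, 0, 0, 0, 0],
  [0, 0, 0.002, 0, 0, 0, 0],
  [0, 0, 0.001, 0, 0, 0, 0],
  [0, 0, 0, 0, 0, 0, 0],
])

```text
t: 21.95
eef_pos: [0.5417, -0.2219, 0.1436]
ee_rot: [1.752, 2.607, 0.0]
contact_force: [-0.1, 0.5, -2.8]
width: 0.562
```

Call:
send_rows([
  [0, 0, 0.0005, 0, 0, 0, 0],
  [0, 0, 0.0005, 0, 0, 0, 0],
  [0, 0, 0, 0, 0, 0, 0],
])

```text
t: 22.25
eef_pos: [0.5418, -0.2219, 0.143]
ee_rot: [1.752, 2.606, 0.0]
contact_force: [-1.3, -0.4, -2.7]
width: 0.57
```

Call:
send_rows([
  [0, 0, 0.0005, 0, 0, 0, 0],
  [0, 0, 0.0005, 0, 0, 0, 0],
  [0, 0, 0.0005, 0, 0, 0, 0],
  [0, 0, 0, 0, 0, 0, 0],
])

```text
t: 22.65
eef_pos: [0.5417, -0.222, 0.1426]
ee_rot: [1.751, 2.606, -0.0]
contact_force: [-5.5, -0.0, 6.0]
width: 0.562
```

Contact at 0.1426, as expected. I turn clockwise.

Call:
send_rows([
  [0, 0, -0.0006, 0, 0, 0, 0],
  [0, -0.0001, 0, 0, 0, 8.5, 0],
  [0, -0.0001, 0, 0, 0, 8.5, 0],
  [0, -0.0001, 0, 0, 0, 8.5, 0],
  [0, -0.0001, 0, 0, 0, 8.5, 0],
  [0, 0, 0, 0, 0, 0, 0],
])

```text
t: 23.25
eef_pos: [0.5417, -0.2226, 0.1426]
ee_rot: [2.438, 1.977, 0.001]
contact_force: [-1.6, -2.6, 3.5]
width: 0.566
```

```bash
python3 st.py
```

```text
[ 0.5417 -0.2226  0.1426] yaw 78.09 from start 129.11 [-0.43  0.71  0.03] [-1.6 -2.6  3.5] [-0.45  0.05  1.42 -0.    1.67 -0.24] 0.5657437967445992
```

Call:
send_rows([
  [0, -0.0001, 0, 0, 0, 8.5, 0],
  [0, -0.0001, 0, 0, 0, 8.5, 0],
  [0, -0.0001, 0, 0, 0, 8.5, 0],
  [0, -0.0001, 0, 0, 0, 8.5, 0],
  [0, -0.0001, 0, 0, 0, 8.5, 0],
  [0, 0, 0, 0, 0, 8.5, 0],
  [0, 0, 0, 0, 0, 2, 0],
  [0, 0, 0, 0, 0, 2, 0],
  [0, 0, 0, 0, 0, 0, 0],
])

```text
t: 24.15
eef_pos: [0.5411, -0.2222, 0.1427]
ee_rot: [3.075, 0.636, 0.002]
contact_force: [-5.0, -2.7, 5.4]
width: 0.569
```

```bash
python3 st.py
```

```text
[ 0.5411 -0.2222  0.1427] yaw 23.38 from start 183.82 [-0.51  1.14  0.04] [-5.  -2.7  5.4] [-0.45  0.05  1.42 -0.    1.67  0.72] 0.5694047863370794
```

Call:
send_rows([
  [0, 0, 0, 0, 0, 1.5, 0],
  [0, 0, 0, 0, 0, 1.5, 0],
  [0, 0, 0, 0, 0, 1.5, 0],
  [0, 0, 0, 0, 0, 0, 0],
])

```text
t: 24.55
eef_pos: [0.5408, -0.2215, 0.1426]
ee_rot: [3.098, 0.517, 0.001]
contact_force: [-5.5, -1.0, 6.2]
width: 0.567
```

```bash
python3 st.py
```

```text
[ 0.5408 -0.2215  0.1426] yaw 18.93 from start 188.27 [0.01 1.43 0.19] [-5.5 -1.   6.2] [-0.45  0.05  1.42  0.    1.68  0.79] 0.5667716257676307
```

Call:
send_rows([
  [0, 0, 0, 0, 0, 1, 0],
  [0, 0, 0, 0, 0, 1, 0],
  [0, 0, 0, 0, 0, 0, 0],
])

```text
t: 24.85
eef_pos: [0.5407, -0.2211, 0.1426]
ee_rot: [-3.107, -0.463, -0.001]
contact_force: [-5.4, 0.8, 6.6]
width: 0.566
```

```bash
python3 st.py
```

```text
[ 0.5407 -0.2211  0.1426] yaw 16.97 from start 190.23 [0.26 1.55 0.28] [-5.4  0.8  6.6] [-0.45  0.05  1.42  0.    1.68  0.83] 0.566484064328701
```

Call:
send_rows([
  [0, 0, 0, 0, 0, 1, 0],
  [0, 0, 0, 0, 0, 0.8, 0],
  [0, 0, 0, 0, 0, 0, 0],
])

```text
t: 25.15
eef_pos: [0.5407, -0.2209, 0.1427]
ee_rot: [-3.113, -0.416, -0.001]
contact_force: [-6.1, 1.7, 6.4]
width: 0.567
```

```bash
python3 st.py
```

```text
[ 0.5407 -0.2209  0.1427] yaw 15.21 from start 191.99 [0.29 1.6  0.57] [-6.1  1.7  6.4] [-0.45  0.05  1.42  0.    1.68  0.86] 0.5671383536552375
```

The stop is felt (0.57 N m). I release, rise and check.

Call:
send_rows([
  [0, 0, 0, 0, 0, 0.5, 0],
  [0, 0, 0, 0, 0, 0, 1],
  [0, 0, 0, 0, 0, 0, 1],
  [0, 0, 0, 0, 0, 0, 1],
  [0, 0, 0, 0, 0, 0, 1],
  [0, 0, 0, 0, 0, 0, 1],
])

```text
t: 25.75
eef_pos: [0.5411, -0.2216, 0.1417]
ee_rot: [3.116, 0.394, 0.002]
contact_force: [0.1, 0.1, 0.1]
width: 0.976
```

Call:
send_rows([
  [0, 0, -0.01, 0, 0, 0, 1],
  [0, 0, -0.02, 0, 0, 0, 1],
  [0, 0, -0.03, 0, 0, 0, 1],
  [0, 0, -0.03, 0, 0, 0, 1],
  [-0.02, 0, -0.02, 0, 0, 0, 1],
  [-0.03, 0, -0.01, 0, 0, 0, 1],
  [-0.03, 0, 0, 0, 0, 0, 1],
  [0, 0, 0, 0, 0, 0, 1],
  [0, 0, 0, 0, 0, 0, 1],
])

```text
t: 26.65
eef_pos: [0.4635, -0.2417, 0.2629]
ee_rot: [3.115, 0.392, 0.004]
contact_force: [-0.7, 0.3, -0.7]
width: 0.994
```

```bash
python3 st.py
python3 - <<'E'
from h import *
import pickle
c,im=snap("wrist","w8");pickle.dump((c,im),open("w8.pkl","wb"));_,sc=snap("scene","s8")
g=proj(c,[*BASE,.18]).astype(int);x0,y0=max(g[0]-80,0),max(g[1]-75,0);print(g,x0,y0)
A=cv2.resize(im[y0:y0+150,x0:x0+160],(640,600))[:,:400+240]
B=cv2.resize(sc[110:260,190:240+70],(160,200))
cv2.imwrite("pics/c8.png",A);cv2.imwrite("pics/c9.png",cv2.resize(sc[100:350,170:490],None,fx=2,fy=2))
E
```

```text
[ 0.4635 -0.2417  0.2629] yaw 14.35 from start 192.85 [-0.01  0.17 -0.03] [-0.7  0.3 -0.7] [-0.55 -0.11  1.36  0.    1.89  0.77] 0.9937956588667299
[315 115] 235 40
```

View pics/c8.png

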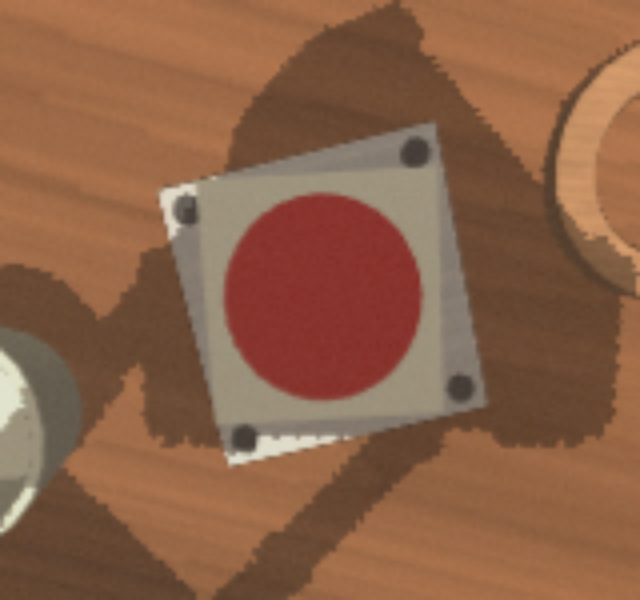

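View pics/c9.png

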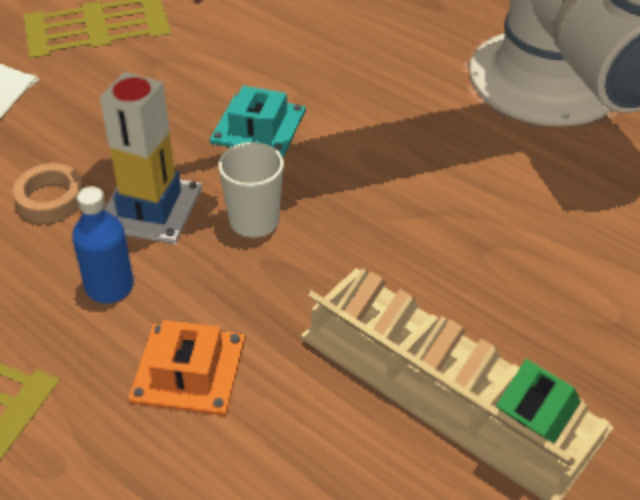

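The stack stands straight, each pot about 5° past the part below, and cup, bottle, tape and green pot are in place. A last numeric check of yaw and height follows.

Run:
```python
from h import *
import pickle
c,im=pickle.load(open("w8.pkl","rb"))
for n,Q,z in(("white",[(200,181),(438,166),(443,406),(208,420)],.18),("flange",[(160,190),(435,123),(486,404),(230,465)],.008)):
    W=np.array([onz(c,*(np.array(q)/4+[235,40]),z)[:2] for q in Q])
    e=[W[1]-W[0],W[2]-W[3],W[3]-W[0],W[2]-W[1]]
    print(n,W.mean(0).round(4),[float(round(np.degrees(np.arctan2(v[1],v[0]))%90,1)) for v in e],[float(round(np.linalg.norm(v)*1e3,1)) for v in e])
s=cv2.imread("pics/s8.png");o=[]
for cal,i in((c,im),(manip.calibration("scene"),s)):
    m=cv2.inRange(cv2.cvtColor(i,cv2.COLOR_BGR2HSV),(0,150,60),(6,255,200));m[:,:220]=0;m[:,420:]=0
    if i is s:m[:,:215]=0;m[:130]=0;m[160:]=0;m[:,260:]=0
    k,l,st,ce=cv2.connectedComponentsWithStats(m);j=1+np.argmax(st[1:,4]);o.append((cal,*ce[j]));print(ce[j],st[j,4])
print(tri(o))
```

```text
white [ 0.5423 -0.2206] [17.7, 17.7, 14.5, 17.3] [49.1, 51.5, 48.7, 48.6]
flange [ 0.5414 -0.2226] [27.0, 27.6, 27.2, 27.1] [98.5, 98.2, 99.2, 98.1]
[315.4380508  113.69310524] 1929
[235.40880503 144.17610063] 159
(array([ 0.54226138, -0.22015913,  0.18382102]), [0.5, 0.5])
```

```bash
python3 -c "
from rig import manip
manip.job_done();print(manip.observe()['t'])"
```

```text
the job is handed in; nothing more can be done
the job is handed in; nothing more can be done
```

I locked the yellow pot in the blue base and the white pot on top of it. I then let go, backed the gripper clear and handed the job in at about 27 s of the 72 s allowed.

- **Turns:** In the wrist camera the yellow pot has turned about 94.9° and the white about 94.8°, both clockwise. The turning resistance rose at the end of each turn, to 0.8 N m and 0.6 N m, so both reached their stops.
- **Position:** The white pot's centre is within about 1 mm of the base centre. Its red disc measured 184 mm high against the 180 mm expected. I put that down to camera calibration error, because the shoulder made contact at the expected height.
- **White edge reading:** One of the four edges I measured on the white pot read 14.5°, while the other three agreed at 17.3–17.7°. I took it as a misread corner.
- **Other things:** By eye in the last picture, the green pot, cup, bottle and tape roll are where they were. The largest contact force I read was about 12 N.

I viewed 9 pictures.

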